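# Bolt the hatch of a sample transport box

## Robot

A 6-joint arm with a two-finger parallel gripper is mounted at the origin on the work surface; the furniture and walls round the work are solid. World frame = base frame: x ahead of the robot, y to its left, z up, the work surface at z = 0. Lengths are in m, angles in rad, forces in N, time in s.
With the tool pointing down it reaches from about 0.3 to 0.875 m from the base axis. Payload 6.4 kg.
Tool frame: the origin (TCP) lies at the very end of the fingers, on their centre line; the grasp point (between the pads) lies 19 mm behind it (r.grip_point_offset is the distance from the TCP to the grasp point, in m); x points along the fingers, y is the direction in which the jaws open and shut, and the axes are right-handed (so a half turn about x gives the same grasp; the last joint's range is limited). The gripper opens to 85 mm and grips with 20 to 120 N. Pads are 22 mm wide; open, the fingers measure 114 mm over their backs; the gripper's body (76 mm by 85 mm) begins 54 mm behind the grasp point. The pads swing forward as they close: fully open they stand 13 mm farther back than shut.
Start: joints at [-0.206, 0.181, 1.607, -0, 1.354, -0.206], TCP at [0.575, 0, 0.21] pointing down, gripper open.
Joint ranges: [-2.99, 2.99], [-0.89, 2.07], [0.3, 2.58], [-1.14, 4.28], [0, 2.63], [-3.12, 3.12]. Speed limits (rad/s): [2.57, 2.57, 3.01, 3.14, 3.14, 3.14].

## Interface

Orientations are given as [roll, pitch, yaw] about the fixed x, y, z axes, in that order (R = Rz(yaw) Ry(pitch) Rx(roll)).
In Python, from bench import r gives the robot as it stands.
- The arm moves only by the shell command python3 -m creep 'ROWS' [FORCE]. ROWS is text: rows parted by semicolons, each of 7 numbers parted by spaces: the turn, a rotation vector about the tool's x, y, z in degrees, then the shift along the tool's x, y, z in cm, then the finger opening in cm, from 0 to 8.54. A call has exactly 10 rows; each row is the pose to reach, as a shift and turn from the pose commanded when the call began, along the tool's axes at that moment; what a row does not reach only later rows make up. A row lasts 1/8 s, in which the tool goes at most 62.5 mm and 10.7 degrees, less where a joint would pass 70% of its speed; a pose out of reach is approached as far as the arm can. A call with a gripper value outside its range is refused whole. The fingers move at their own pace and stop on an object; FORCE is the grip in N (left out, the last holds). Time passes only in rows, so rows that repeat a pose let the fingers close, or fill a call up. It gives the time, the measured TCP pose, the force and the opening at its end, in the units of the state.
- r.get_obs(): the state, without advancing time (a new reading comes with each control period).
- r.grab_frame(name): name is "scene" or "side" or "wrist"; returns a dict with "frame" (400x640x3 uint8, red, green, blue), "range_z" (400x640 float32, m along the optical axis (not along the pixel's ray), 0 where there is no reading), "camera_matrix" (3x3 intrinsics, pixels), "k1" (the pictures are not rectified: a ray, as slopes to the right and down, at radius r is drawn at 1 + k1 r^2 times it, then the intrinsics apply), "view" (4x4, takes a point from world to camera coordinates); the wrist camera has in their place "T_tool_cam" (4x4, takes a point from camera to tool coordinates, whose origin is the TCP and whose axes are the tool frame's). Camera axes: x right, y down, z forward; pixel columns grow to the right and rows downward; lengths in m; the calibration is good to about 2 mm. A picture is of the moment at which its call begins: read the wrist's pose just before it.
- r.hand_in(): hands the job in, once; it reports no verdict.
The state is a dict: "time": time; "q": joint angles; "joint_vel": joint speeds; "effort": joint torques, N m; "tool_pos": TCP position; "orientation": TCP orientation; "ft_force": force on the tool from outside, world axes, zero at the start; "ft_torque": the same for the moment, N m; "finger_gap": opening from 0.0 (shut) to 1.0 (fully open).
Only numpy, scipy, OpenCV 4.12 (cv2) and the standard library are available. Lean on these libraries where they do the work, as an engineer would, in place of code of your own. Each camera call takes 0.05 s, during which the arm holds its last target.

## Task

Lock the hatch of the grey sample box: slide the barrel bolt across into its keeper until it presses gently on the sprung plunger, and, keeping it pressed there, turn its handle down through the notch until it lies level. Let go so that the bolt stays locked, never ram the plunger or force the handle down beside the notch, and leave the bottle on either side of the box and the culture dish on its hatch where they are.

Things in the scene. Friction and masses are not known exactly. Their poses are not given: they have to be found in the camera images.
- case: Grey box, 180 (x) x 300 (y) x 90 mm high, fixed, level. Origin: centre of its underside; x from its front (bolt side, towards the robot) to its back, y to its left = sliding direction of the bolt, z up. Front edge x = -90 mm. The hatch is the left part of its top, with a steel grip bar at x = 55 mm, 22 mm high. The guide brackets stand on the right part.
- bolt_line (a point): A point on the bolt's line, in the left one of its two guide brackets (14 mm thick, tops 12 mm above the line), box x = -55, y = -70, z = 118 mm. The bolt slides along this line, parallel to the box's y, and its handle turns about it. The line is 28 mm above the box top. Axes as the box.
- notch_nominal (a point): Where the notch's centre would be, level with the bolt's line, if the keeper sat mid-way (box x = -72, y = 10, z = 118 mm). The steel keeper is screwed to the hatch through slots: it really sits up to 13 mm either way along y, not reported: feel or see it. Its cheek, 6 mm thick, top 6 mm above the line, has one open-topped notch 11 mm wide, floor 8 mm below the line.
- plunger_nominal (a point): Where the plunger's face would be if the keeper sat mid-way. Plunger and notch shift together: with the handle centred on the notch, the rod end has pushed the plunger in 3.5 mm. Its spring starts at 4 N and adds 1.2 N/mm: 8.2 N at the notch centre; the neck fits the notch from about 6.5 to 10 N; over 15 N harms it. It lies in a channel 26 mm wide, top 9 mm above the line.
- knob (a point): Centre of the black cross-knob on the bolt handle: cylinder 20 mm in diameter, 26 mm long, parallel to the bolt's line: pinch its flat ends along the sliding direction; it can pivot between the fingers. It sits 52 mm from the bolt's line on an 8 mm square neck: above the line when upright, 52 mm in front of it at the same height when turned down. The frame turns with the handle.
- bolt_slide (a joint): Slide of the bolt along the box's +y, m: 0 = drawn back (neck at box y = -40 mm); the neck is over the notch at 0.050 plus the keeper's unreported -0.013 to +0.013. Friction about 1.2 N, damping 6 N per m/s. Starts between 0 and 0.010.
- bolt_turn (a joint): Turn of the handle about the bolt's line, rad: 0 = upright, 1.57 = level, pointing to the front of the box (limit). Beside the notch the cheek (from 39 mm right to 23 mm left of the notch centre) stops it at about 1 rad. Stays where left (friction about 0.05 N m). Starts between 0 and 0.2.
- amber_bottle: Amber bottle with a black cap, 50 mm in diameter, 98 mm high, loose on the worktop to the left of the box; origin at the centre of its base. Bystander.
- white_bottle: White bottle with a green cap, 42 mm in diameter, 99 mm high, loose on the worktop to the right of the box; origin at the centre of its base. Bystander.
- petri: Round culture dish with lid, 61 mm in diameter, 14 mm high, lying loose on the hatch behind the keeper; origin at the centre of its underside. Bystander.

How it is judged:
On the way:
1. the bolt is slid across by more than 30 mm (value of joint bolt_slide above 0.03 m), for 0.1 s.
At the end, for the whole second after the job is handed in: The bolt has slid across by more than 30 mm and its handle is turned down into the notch by more than 1.35 rad; both are at rest with the robot clear of them (value of joint bolt_slide above 0.03 m and value of joint bolt_turn above 1.35 rad and velocity of joint bolt_turn between -0.1 and 0.1 rad/s and velocity of joint bolt_slide between -0.01 and 0.01 m/s); the robot touches nothing.
It fails at once if the bolt presses on the plunger with more than 15 N (contact force between bolt_turn_c1 and plunger_c0 above 15 N).
It fails at once if the handle's neck is forced against the cheek with more than 35 N (contact force between bolt_turn_c2 and keeper_c1 above 35 N or contact force between bolt_turn_c2 and keeper_c2 above 35 N).
It fails at once if the amber bottle is moved by more than 20 mm (distance of amber_bottle from where it was at the start of the episode above 0.02 m).
It fails at once if the white bottle is moved by more than 20 mm (distance of white_bottle from where it was at the start of the episode above 0.02 m).
It fails at once if the culture dish is moved by more than 20 mm (distance of petri from where it was at the start of the episode above 0.02 m).
It also fails if it takes over 54 s, if anything falls off the work surface, if the arm or the gripper's body presses on something with over 40 N, if the wrist force passes 120 N, or if a joint passes its speed limit or range.

## Working session

There is one attempt and no reset: what is moved stays moved. The work goes in short steps, Python scripts to look and compute and a shell command to move; the robot and the scene stay as the last step left them, time stands still between calls to the robot, and variables do not carry over. Pictures are saved under pics/ and viewed, and the job is handed in when it is done.

```bash
ls; mkdir -p pics; cat > h.py <<'E'
import numpy as np,cv2
from bench import r
from scipy.spatial.transform import Rotation as R
def save(n,out,crop=None,scale=1):
    f=r.grab_frame(n); np.savez('pics/'+out+'.npz',**f)
    im=f['frame'][:,:,::-1]
    if crop: im=im[crop[1]:crop[3],crop[0]:crop[2]]
    if scale!=1: im=cv2.resize(im,None,fx=scale,fy=scale,interpolation=cv2.INTER_CUBIC)
    cv2.imwrite('pics/'+out+'.png',im); return f
def ray(f,u,v,o=None):
    K=f['camera_matrix'];k=float(f['k1'])
    d=np.array([(u-K[0,2])/K[0,0],(v-K[1,2])/K[1,1]])
    s=d.copy()
    for _ in range(20): s=d/(1+k*(s@s))
    if 'view' in f: M=np.linalg.inv(f['view'])
    else:
        T=np.eye(4);T[:3,:3]=R.from_euler('xyz',o['orientation']).as_matrix();T[:3,3]=o['tool_pos'];M=T@f['T_tool_cam']
    return M[:3,3],M[:3,:3]@np.array([s[0],s[1],1.]),M
def onz(f,u,v,z,o=None):
    c,d,_=ray(f,u,v,o); return c+d*(z-c[2])/d[2]
def pt(f,u,v,o=None):
    c,d,_=ray(f,u,v,o); return c+d*float(f['range_z'][int(round(v)),int(round(u))])
def proj(f,p,o=None):
    if 'view' in f: V=f['view']
    else: V=np.linalg.inv(ray(f,0,0,o)[2])
    q=V[:3,:3]@p+V[:3,3]; s=q[:2]/q[2]; s=s*(1+float(f['k1'])*(s@s)); K=f['camera_matrix']
    return np.array([K[0,0]*s[0]+K[0,2],K[1,1]*s[1]+K[1,2]])
E
python3 - <<'E'
from h import *
print(r.get_obs())
for n in ['scene','side','wrist']:
    f=save(n,n+'0'); print(n,f.get('view',f.get('T_tool_cam')).round(3).tolist(),f['camera_matrix'].tolist(),f['k1'])
E
```

```text
pics
{'time': 0.0, 'q': array([-2.06286607e-01,  1.81568285e-01,  1.60804175e+00, -1.37459213e-06,
        1.35380706e+00, -2.06290764e-01]), 'joint_vel': array([ 4.27367334e-04, -3.94375102e-05, -1.97057100e-03, -6.43358500e-04,
        2.16764143e-03, -5.94926524e-05]), 'effort': array([ 3.41415571e-04, -4.44869328e+01, -3.51340663e+01, -2.51131587e-04,
        9.11703974e-03,  3.43231875e-05]), 'tool_pos': array([5.74387340e-01, 1.52946815e-04, 2.08752573e-01]), 'orientation': array([-1.77635162,  1.56897188,  2.93604181]), 'ft_force': array([-0.01543726, -0.05491391, -0.13885083]), 'ft_torque': array([-0.01598521,  0.0315985 , -0.04874135]), 'finger_gap': 0.9962732321081975}
scene [[0.847, -0.532, -0.006, -0.407], [-0.354, -0.555, -0.752, 0.264], [0.397, 0.639, -0.659, 1.161], [0.0, 0.0, 0.0, 1.0]] [[478.4427609936358, 0.0, 319.61578361983754], [0.0, 478.4427609936358, 201.66101673406766], [0.0, 0.0, 1.0]] -0.04301120384065606
side [[-0.859, -0.512, 0.021, 0.423], [-0.341, 0.54, -0.77, 0.248], [0.382, -0.668, -0.638, 1.382], [0.0, 0.0, 0.0, 1.0]] [[516.2868971884542, 0.0, 318.24293765518956], [0.0, 516.2868971884542, 199.03645074383655], [0.0, 0.0, 1.0]] -0.04256623942450861
wrist [[0.0, -0.308, 0.951, -0.164], [1.0, -0.001, -0.001, 0.0], [0.001, 0.951, 0.308, -0.08], [0.0, 0.0, 0.0, 1.0]] [[281.1543422158651, 0.0, 316.91765403805806], [0.0, 281.1543422158651, 202.35824093086626], [0.0, 0.0, 1.0]] -0.012786562750253208
```

View pics/scene0.png

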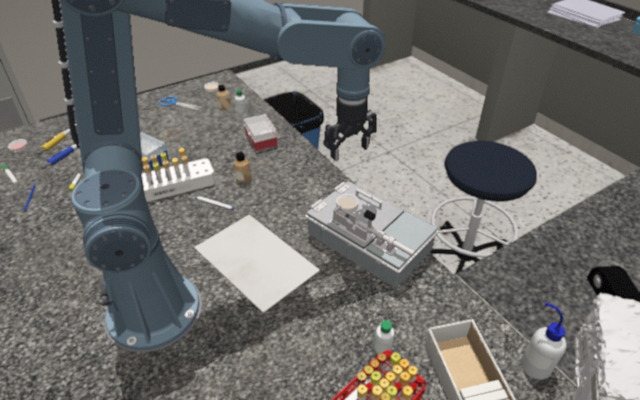

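View pics/side0.png

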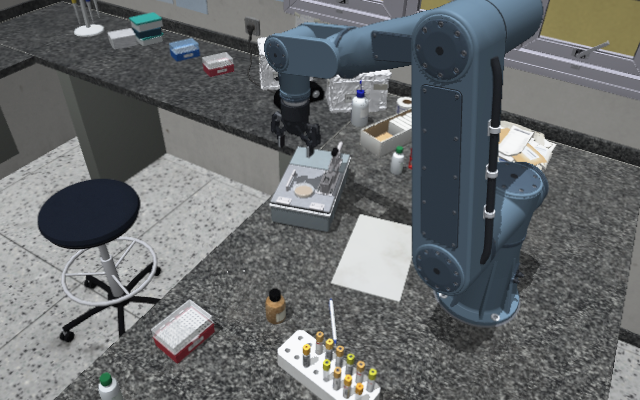

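View pics/wrist0.png

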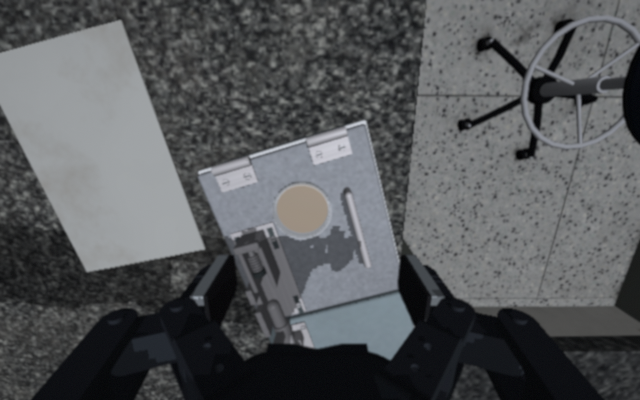

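```bash
python3 - <<'E'
from h import *
for n,c in [('scene',(290,170,450,290)),('side',(260,130,380,240)),('wrist',(180,110,420,350))]:
    im=cv2.imread(f'pics/{n}0.png')[c[1]:c[3],c[0]:c[2]]
    s=min(800/im.shape[1],600/im.shape[0]); cv2.imwrite(f'pics/{n}0z.png',cv2.resize(im,None,fx=s,fy=s,interpolation=cv2.INTER_CUBIC)); print(n,s)
o=r.get_obs();print(R.from_euler('xyz',o['orientation']).as_matrix().round(3))
E
```

```text
scene 5.0
side 5.454545454545454
wrist 2.5
[[-0.001  1.    -0.   ]
 [ 0.    -0.    -1.   ]
 [-1.    -0.001 -0.   ]]
```

View pics/scene0z.png

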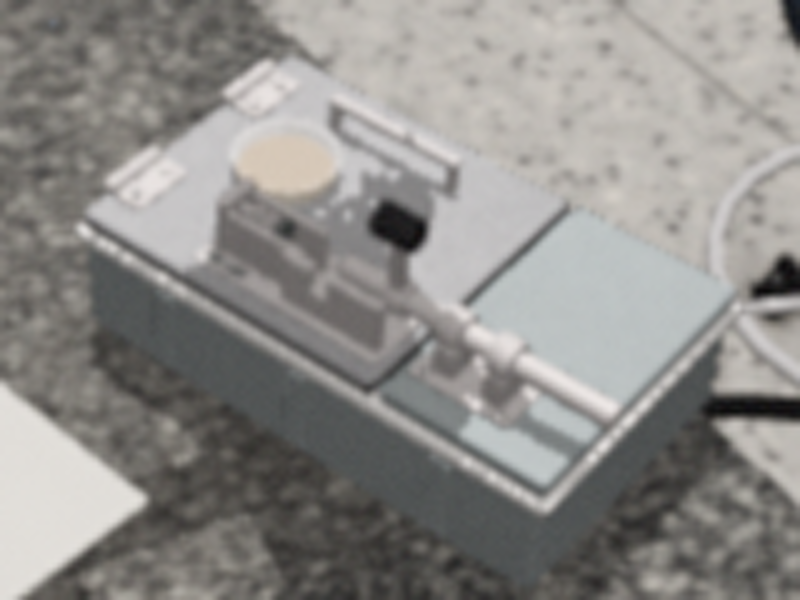

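View pics/side0z.png

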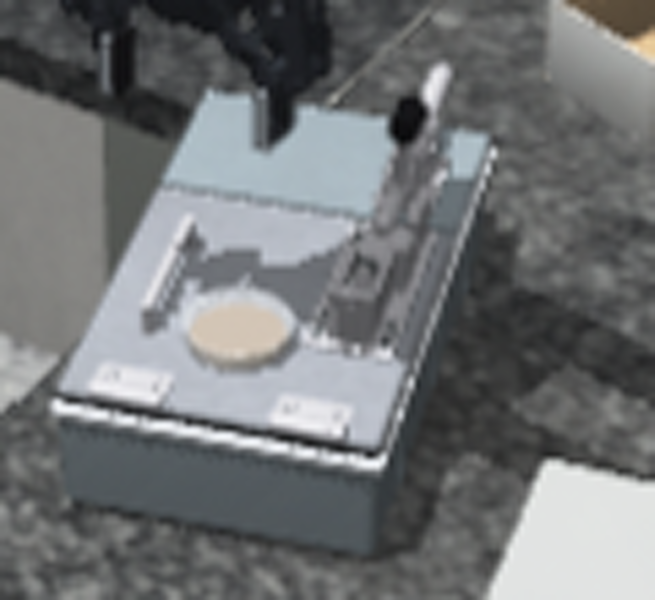

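View pics/wrist0z.png

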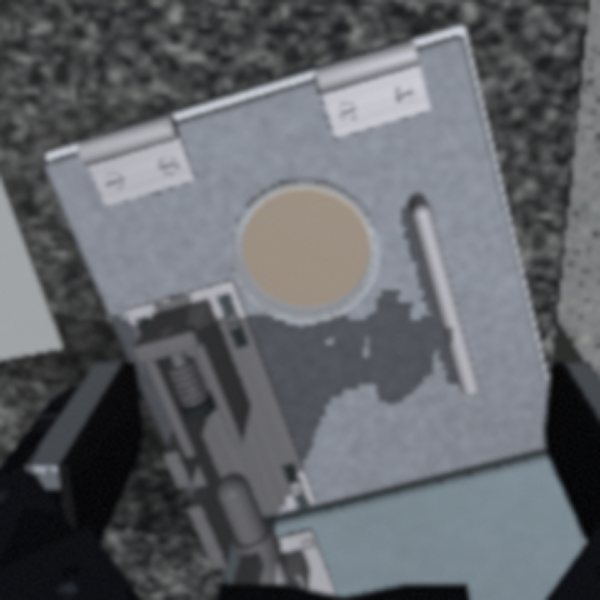

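```bash
cat > fit.py <<'E'
from h import *
F={n:dict(np.load(f'pics/{n}0.npz')) for n in ['scene','side','wrist']}
o=r.get_obs()
corn={'FL':(-.09,.15),'FR':(-.09,-.15),'BL':(.09,.15),'BR':(.09,-.15)}
M={'scene':{'FL':(307,215),'FR':(399,271),'BR':(438,230),'BL':(348.6,182)},
'side':{'BR':(298,146.9),'FR':(350.4,155.3),'FL':(330.6,213.4),'BL':(270.6,203.3)},
'wrist':{'BL':(366,122),'FL':(199.2,172.8)}}
A=[];B=[]
for n in M:
    for k,(u,v) in M[n].items():
        p=onz(F[n],u,v,.09,o); print(n,k,p.round(4)); A.append(corn[k]);B.append(p[:2])
A=np.array(A);B=np.array(B)
def fit(A,B):
    a=A-A.mean(0);b=B-B.mean(0)
    th=np.arctan2((a[:,0]*b[:,1]-a[:,1]*b[:,0]).sum(),(a*b).sum())
    Rm=np.array([[np.cos(th),-np.sin(th)],[np.sin(th),np.cos(th)]]);t=B.mean(0)-Rm@A.mean(0)
    return th,t,((B-A@Rm.T-t)*1000).round(1)
print(fit(A,B))
for i,j in [(0,4),(4,8)]: print(fit(A[i:j],B[i:j]))
E
python3 fit.py
```

```text
scene FL [0.4452 0.005  0.09  ]
scene FR [ 0.5284 -0.2799  0.09  ]
scene BR [ 0.7017 -0.2265  0.09  ]
scene BL [0.6194 0.0608 0.09  ]
side BR [ 0.7013 -0.2134  0.09  ]
side FR [ 0.5291 -0.2648  0.09  ]
side FL [0.4403 0.0227 0.09  ]
side BL [0.6109 0.0772 0.09  ]
wrist BL [0.6223 0.07   0.09  ]
wrist FL [0.454  0.0201 0.09  ]
(np.float64(0.2853924684789146), array([ 0.57371201, -0.10166833]), array([[  0.1, -11.9],
       [ -1.2,  -9. ],
       [ -0.6,  -6.2],
       [  1.6,  -6.8],
       [ -1. ,   6.9],
       [ -0.5,   6.2],
       [ -4.8,   5.7],
       [ -7. ,   9.6],
       [  4.4,   2.4],
       [  8.9,   3.2]]))
(np.float64(0.2875810723863832), array([ 0.5736833, -0.1101513]), array([[ 0.4, -3.1],
       [-1.5, -0.4],
       [-0.9,  2. ],
       [ 2. ,  1.6]]))
(np.float64(0.30039656714319846), array([ 0.57040352, -0.09458186]), array([[ 0.6, -2.2],
       [ 0.3, -0.3],
       [ 0.3,  0.6],
       [-1.1,  1.9]]))
```

```bash
cat >> fit.py <<'E'
print('depth')
for n,ps in [('scene',[(419,230),(400,225),(375,205),(325,215),(410,250)]),('side',[(300,190),(305,160),(320,200)]),('wrist',[(220,200),(350,160),(300,140),(390,280),(250,130),(100,150)])]:
    for p in ps: print(n,p,pt(F[n],*p,o).round(4))
E
python3 fit.py|sed -n '/depth/,$p'
```

```text
depth
scene (419, 230) [ 0.66   -0.2     0.0901]
scene (400, 225) [ 0.6334 -0.1561  0.0862]
scene (375, 205) [ 0.6219 -0.0621  0.0917]
scene (325, 215) [ 0.4855 -0.0215  0.0906]
scene (410, 250) [ 0.5689 -0.2654  0.1262]
side (300, 190) [ 0.5662 -0.0125  0.0981]
side (305, 160) [ 0.6429 -0.1642  0.0878]
side (320, 200) [ 0.4967 -0.013   0.0897]
wrist (220, 200) [ 0.4721 -0.0093  0.0894]
wrist (350, 160) [0.608  0.0331 0.0904]
wrist (300, 140) [0.5573 0.0518 0.0782]
wrist (390, 280) [ 0.6597 -0.107   0.0896]
wrist (250, 130) [ 0.4878  0.057  -0.0024]
wrist (100, 150) [0.2905 0.0328 0.0045]
```

```bash
cat >> fit.py <<'E'
print('zfit')
for z in [.09,.086,.084,.082,.08,.078]:
    B=[onz(F[n],*M[n][k],z,o)[:2] for n in M for k in M[n]]
    B=np.array(B); th,t,e=fit(A,B); print(z,th,t,np.sqrt((e**2).mean()))
    print([fit(A[i:j],B[i:j])[:2] for i,j in [(0,4),(4,8)]])
    d=lambda a,b:np.linalg.norm(B[a]-B[b]).round(4)
    print(d(0,1),d(2,3),d(0,3),d(1,2),'side',d(4,7),d(5,6),d(4,5),d(6,7),'w',d(8,9))
E
python3 fit.py|sed -n '/zfit/,$p'
```

```text
zfit
0.09 0.2853924684789146 [ 0.57371201 -0.10166833] 5.959110671903988
[(np.float64(0.2875810723863832), array([ 0.5736833, -0.1101513])), (np.float64(0.30039656714319846), array([ 0.57040352, -0.09458186]))]
0.2969 0.2988 0.1829 0.1813 side 0.3043 0.3009 0.1797 0.1791 w 0.1755
0.086 0.287877588388297 [ 0.57584263 -0.10226361] 3.7261910847405555
[(np.float64(0.28758107238638286), array([ 0.57642135, -0.10692617])), (np.float64(0.30039656714319846), array([ 0.57307532, -0.09910251]))]
0.2982 0.3002 0.1838 0.1822 side 0.3056 0.3021 0.1805 0.1798 w 0.178
0.084 0.28911052924023395 [ 0.57690765 -0.10256126] 2.9272000273298713
[(np.float64(0.28758107238638286), array([ 0.57779038, -0.1053136 ])), (np.float64(0.3003965671431983), array([ 0.57441121, -0.10136284]))]
0.2989 0.3009 0.1842 0.1826 side 0.3062 0.3027 0.1808 0.1802 w 0.1792
0.082 0.2903371184052736 [ 0.57797247 -0.10285892] 2.573616132992642
[(np.float64(0.28758107238638303), array([ 0.57915941, -0.10370103])), (np.float64(0.3003965671431984), array([ 0.57574711, -0.10362316]))]
0.2996 0.3016 0.1846 0.183 side 0.3068 0.3033 0.1812 0.1805 w 0.1804
0.08 0.2915574011773725 [ 0.57903709 -0.1031566 ] 2.887299776607895
[(np.float64(0.28758107238638286), array([ 0.58052844, -0.10208847])), (np.float64(0.30039656714319835), array([ 0.57708301, -0.10588349]))]
0.3003 0.3023 0.185 0.1834 side 0.3075 0.3039 0.1816 0.1809 w 0.1817
0.078 0.29277142246106275 [ 0.58010152 -0.10345429] 3.681372026839993
[(np.float64(0.28758107238638286), array([ 0.58189747, -0.1004759 ])), (np.float64(0.30039656714319896), array([ 0.57841891, -0.10814382]))]
0.3009 0.303 0.1854 0.1838 side 0.3081 0.3046 0.1819 0.1813 w 0.1829
```

```bash
cat > knob.py <<'E'
from h import *
def blob(f,c,lo=45):
    g=f['frame'].max(2); m=np.zeros_like(g); m[c[1]:c[3],c[0]:c[2]]=(g[c[1]:c[3],c[0]:c[2]]<lo)*1
    n,l,s,ce=cv2.connectedComponentsWithStats(m); i=1+np.argmax(s[1:,4]); return ce[i],s[i]
def tri(rs):
    A=np.zeros((3,3));b=np.zeros(3)
    for c,d in rs:
        d=d/np.linalg.norm(d);P=np.eye(3)-np.outer(d,d);A+=P;b+=P@c
    x=np.linalg.solve(A,b); return x,[np.linalg.norm((np.eye(3)-np.outer(d,d)/(d@d))@(x-c)) for c,d in rs]
if __name__=='__main__':
    S=dict(np.load('pics/scene0.npz'));D=dict(np.load('pics/side0.npz'))
    a,sa=blob(S,(358,203,380,225));b,sb=blob(D,(325,142,343,160));print(a,sa,b,sb)
    x,e=tri([ray(S,*a)[:2],ray(D,*b)[:2]]);print(x,e)
    th=.291;t=np.array([.578,-.103]);d=x[:2]-t;c,s=np.cos(th),np.sin(th)
    print('box',c*d[0]+s*d[1],-s*d[0]+c*d[1],x[2])
E
python3 knob.py
```

```text
[369.29824561 215.01754386] [365 211  10   9  57] [334.27777778 151.38888889] [332 148   6   8  36]
[ 0.53004783 -0.15168727  0.17028295] [np.float64(0.00027295851297379995), np.float64(0.0002729585129737059)]
box -0.05990501957451993 -0.03288235741763279 0.1702829461007405
```

```bash
python3 -m creep '-10.6 0 0 -1 0 0 8; -21.2 0 0 -2 -0.5 1.5 8; -32 0 0 -3.1 -1 3 8; -42.6 0 0 -3.1 -1.5 4.5 8; -53.2 0 0 -3.1 -2 6 8; -64 0 0 -3.1 -2.5 8 8; -74.6 0 0 -3.1 -2.8 10 8; -85.2 0 0 -3.1 -3.2 11.5 8; -95.8 0 0 -3.1 -3.2 12.4 8; -106.4 0 0 -3.1 -3.2 12.4 8'
python3 - <<'E'
from h import *
o=r.get_obs();print({k:np.round(v,3) for k,v in o.items()})
print(R.from_euler('xyz',o['orientation']).as_matrix().round(3))
f=save('wrist','wrist1')
E
```

```text
time: 1.4
tool_pos: [0.5427, -0.1247, 0.2403]
orientation: [2.596, 1.57, 2.888]
ft_force: [-0.5, -0.0, 0.3]
finger_gap: 0.938
{'time': np.float64(1.4), 'q': array([-0.439,  0.116,  1.618, -0.   ,  1.408, -2.301]), 'joint_vel': array([ 1.000e-02, -1.000e-03,  1.000e-03,  3.000e-03,  2.000e-03,
       -1.464e+00]), 'effort': array([-5.2700e-01, -4.1766e+01, -3.5976e+01, -8.1000e-02, -3.0000e-02,
        1.8980e+00]), 'tool_pos': array([ 0.543, -0.125,  0.24 ]), 'orientation': array([2.596, 1.57 , 2.888]), 'ft_force': array([-0.524, -0.047,  0.319]), 'ft_torque': array([-0.007, -0.036,  0.004]), 'finger_gap': np.float64(0.938)}
[[-0.001 -0.287  0.958]
 [ 0.     0.958  0.287]
 [-1.     0.    -0.001]]
```

View pics/wrist1.png

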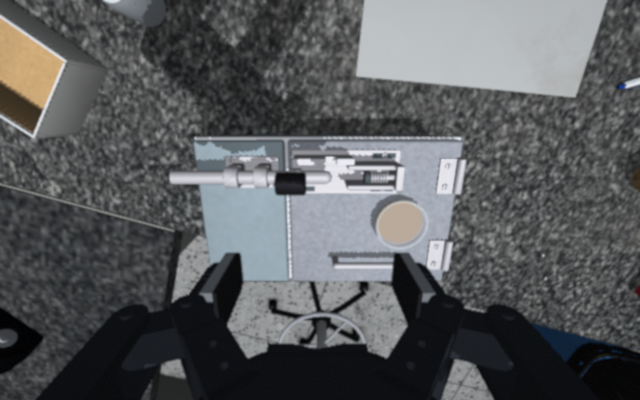

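```bash
python3 - <<'E'
from h import *
o=r.get_obs();np.save('pics/o2.npy',o,allow_pickle=True);print(o['joint_vel'].round(3),o['orientation'])
f=save('wrist','wrist2',(165,125,475,290),2.58)
E
```

```text
[ 0.009 -0.     0.002 -0.001  0.001  0.307] [2.4415067  1.57000354 2.74044389]
```

View pics/wrist2.png

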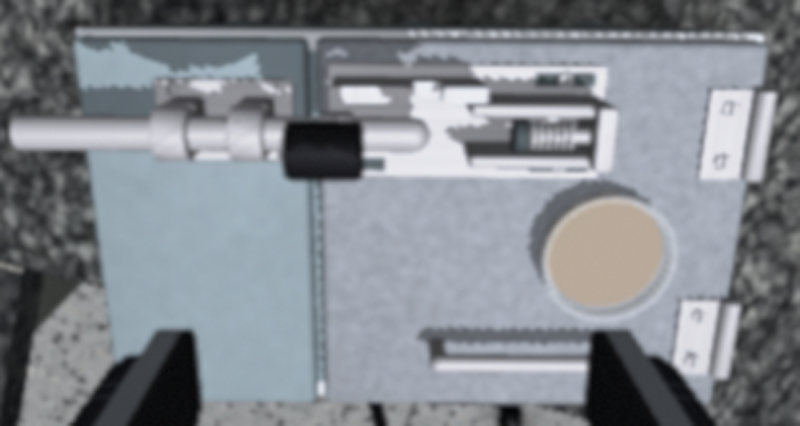

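```bash
python3 - <<'E'
from h import *
f=dict(np.load('pics/wrist2.npz'))
im=f['frame'][140:205,260:410,::-1]
cv2.imwrite('pics/w2z.png',cv2.resize(im,None,fx=5.3,fy=5.3,interpolation=cv2.INTER_CUBIC))
E
```

```text
(no output)
```

View pics/w2z.png

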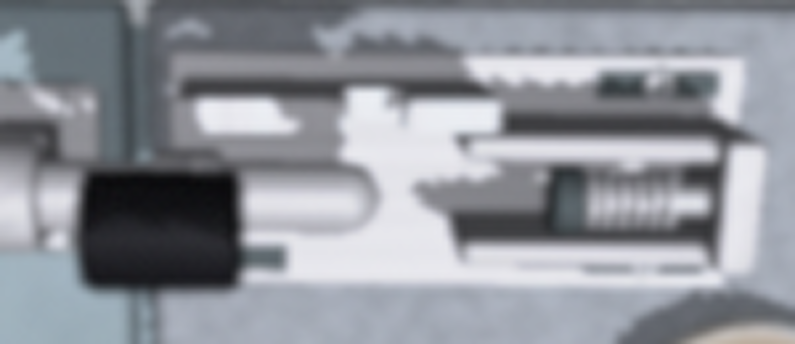

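```bash
cat > w2.py <<'E'
from h import *
f=dict(np.load('pics/wrist2.npz'));o=np.load('pics/o2.npy',allow_pickle=True).item()
th=.291;t=np.array([.578,-.103]);c,s=np.cos(th),np.sin(th)
def box(p): d=p[:2]-t; return np.array([c*d[0]+s*d[1],-s*d[0]+c*d[1],p[2]])
def m(n,zu,zv,z):
    u,v=260+zu/5.3,140+zv/5.3; p=onz(f,u,v,z,o); print(n,(box(p)*1000).round(1),'depth',(box(pt(f,u,v,o))*1000).round(1))
m('cheek R',180,115,.124);m('cheek L',500,115,.124)
m('knobR',85,228,.170);m('knobL',240,228,.170)
m('knob top front',160,172,.170);m('knob back',160,288,.170)
m('tip',378,198,.118);m('plface',550,200,.122)
m('plface',552,175,.122);m('plface',552,228,.122)
m('rod near',300,165,.118);m('rod far',300,232,.118)
for n,u,v in [('FL',463,138),('FR',194.5,138),('BRx',207,280)]:
    print(n,(box(onz(f,u,v,.09,o))*1000).round(1),(box(onz(f,u,v,.082,o))*1000).round(1))
E
python3 w2.py
```

```text
cheek R [-70.4 -33.  124. ] depth [-70.3 -33.1 123.2]
cheek L [-70.8  27.4 124. ] depth [-66.8  30.6 100.4]
knobR [-59.8 -45.  170. ] depth [-62.  -43.6 179. ]
knobL [-60.  -19.9 170. ] depth [-58.7 -20.1 164.9]
knob top front [-69.1 -32.6 170. ] depth [-68.8 -32.8 168.6]
knob back [-49.8 -33.1 170. ] depth [-50.9 -32.7 173.9]
tip [-53.3   5.1 118. ] depth [-47.4   6.5  92.1]
plface [-54.1  38.1 122. ] depth [-54.4  37.8 123.6]
plface [-59.   38.2 122. ] depth [-58.8  38.4 121.2]
plface [-48.5  38.8 122. ] depth [-48.4  38.9 121.7]
rod near [-59.8 -10.3 118. ] depth [-60.  -10.3 119. ]
rod far [-46.3 -10.2 118. ] depth [-40.  -10.2  92.9]
FL [-92.2 150.1  90. ] [-91.5 154.2  82. ]
FR [ -90.  -144.3   90. ] [ -89.3 -147.7   82. ]
BRx [  89.5 -150.9   90. ] [  94.8 -154.5   82. ]
```

```bash
python3 -m creep '0 0 0 0 -0.6 -0.6 6; 0 0 0 0.5 -1.2 -1.2 6; 0 0 0 1.5 -2 -1.8 6; 0 0 0 3 -2.2 -2 6; 0 0 0 4.5 -2.2 -2 6; 0 0 0 6 -2.2 -2 6; 0 0 0 7.5 -2.2 -2 6; 0 0 0 8.7 -2.2 -2 6; 0 0 0 8.7 -2.2 -2 6; 0 0 0 8.7 -2.2 -2 6'
python3 - <<'E'
from h import *
o=r.get_obs();np.save('pics/o3.npy',o,allow_pickle=True);print(o['tool_pos'],o['ft_force'],o['orientation'])
f=save('wrist','wrist3',(170,100,470,400),2)
E
```

```text
time: 2.75
tool_pos: [0.5304, -0.1508, 0.1541]
orientation: [-0.748, 1.57, -0.462]
ft_force: [0.5, -0.0, 1.0]
finger_gap: 0.703
[ 0.5304129  -0.15083518  0.1541393 ] [ 0.51950832 -0.03472144  1.0375827 ] [-0.74836779  1.57002488 -0.4620216 ]
```

View pics/wrist3.png

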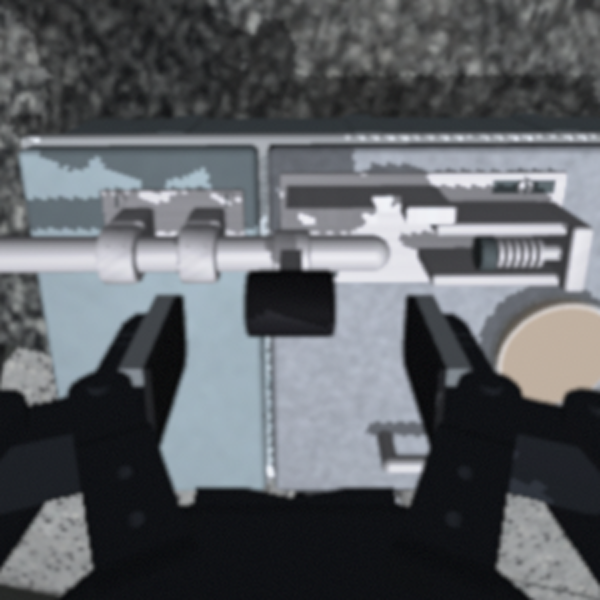

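```bash
python3 -m creep '0 0 0 0 0 0 5; 0 0 0 0 0 0 4; 0 0 0 0 0 0 3; 0 0 0 0 0 0 2; 0 0 0 0 0 0 2; 0 0 0 0 0 0 2; 0 0 0 0 0 0 2; 0 0 0 0 0 0 2; 0 0 0 0 0 0 2; 0 0 0 0 0 0 2' 30
python3 - <<'E'
from h import *
o=r.get_obs();print(o['tool_pos'],o['ft_force'],o['ft_torque'],o['orientation'])
f=save('wrist','wrist4',(170,100,470,400),2)
E
```

```text
time: 4.05
tool_pos: [0.5302, -0.1509, 0.154]
orientation: [-1.051, 1.57, -0.764]
ft_force: [-0.1, -0.8, 5.0]
finger_gap: 0.286
[ 0.53019799 -0.15087466  0.15401678] [-0.12483634 -0.81762564  5.02755418] [-0.02202748  0.2386029   0.00316332] [-1.05075343  1.57025647 -0.76446504]
```

View pics/wrist4.png

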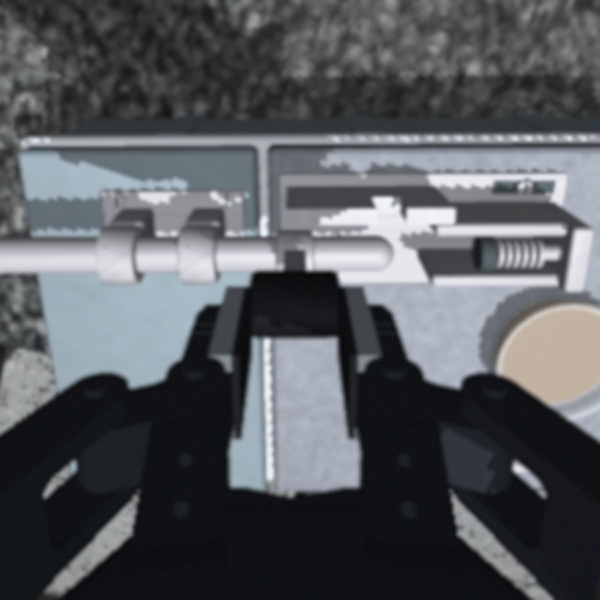

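```bash
python3 -m creep '0 0 0 0 0.4 0 2; 0 0 0 0 0.9 0 2; 0 0 0 0 1.4 0 2; 0 0 0 0 1.8 0 2; 0 0 0 0 2.2 0 2; 0 0 0 0 2.5 0 2; 0 0 0 0 2.8 0 2; 0 0 0 0 2.9 0 2; 0 0 0 0 2.9 0 2; 0 0 0 0 2.9 0 2'
cat > st.py <<'E'
from h import *
import sys
o=r.get_obs();y=np.array([-.287,.958,0]);x=np.array([.958,.287,0])
p=o['tool_pos'];F=o['ft_force']
print('t',round(o['time'],2),'pos along y from grip',round((p-[.5302,-.1509,.154])@y*1000,2),'x',round((p-[.5302,-.1509,.154])@x*1000,2),'z',p[2].round(4),'F y,x,z',(F@y).round(2),(F@x).round(2),F[2].round(2),'T',o['ft_torque'].round(2),o['finger_gap'].round(3))
if len(sys.argv)>1: save('wrist',sys.argv[1],(170,100,470,400),2)
E
python3 st.py wrist5
```

```text
time: 5.35
tool_pos: [0.5219, -0.1227, 0.154]
orientation: [-0.948, 1.57, -0.661]
ft_force: [-1.0, -0.8, 5.9]
finger_gap: 0.282Traceback (most recent call last):
  File "st.py", line 5, in <module>
    print('t',round(o['time'],2),'pos along y from grip',round((p-[.5302,-.1509,.154])@y*1000,2),'x',round((p-[.5302,-.1509,.154])@x*1000,2),'z',p[2].round(4),'F y,x,z',(F@y).round(2),(F@x).round(2),F[2].round(2),'T',o['ft_torque'].round(2),o['finger_gap'].round(3))
                                                                                                                                                                                                                                                 ^^^^^^^^^^^^^^^^^^^^^
AttributeError: 'float' object has no attribute 'round'
```

```bash
sed -i "s/o\['finger_gap'\].round(3)/o['finger_gap']/" st.py; python3 st.py wrist5
```

```text
t 5.35 pos along y from grip 29.36 x 0.13 z 0.154 F y,x,z -0.46 -1.22 5.9 T [-0.12  0.26  0.02] 0.28218749452724284
```

View pics/wrist5.png

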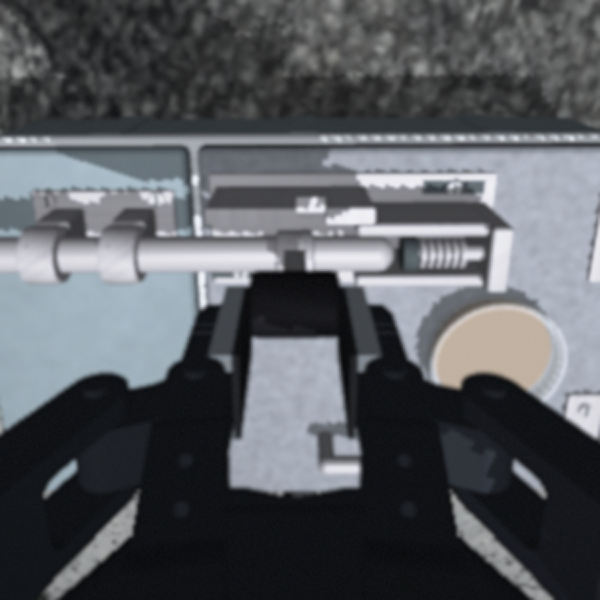

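```bash
python3 -m creep '0 0 0 0 0.05 0 2; 0 0 0 0 0.1 0 2; 0 0 0 0 0.15 0 2; 0 0 0 0 0.2 0 2; 0 0 0 0 0.25 0 2; 0 0 0 0 0.3 0 2; 0 0 0 0 0.35 0 2; 0 0 0 0 0.38 0 2; 0 0 0 0 0.4 0 2; 0 0 0 0 0.4 0 2'
python3 st.py
```

```text
time: 6.65
tool_pos: [0.5211, -0.1197, 0.154]
orientation: [-1.198, 1.569, -0.911]
ft_force: [0.0, -4.7, 5.2]
finger_gap: 0.286
t 6.65 pos along y from grip 32.49 x 0.23 z 0.154 F y,x,z -4.5 -1.31 5.19 T [-0.85  0.05  0.02] 0.2861332872535558
```

```bash
python3 -m creep '0 0 0 0 0.03 0 2; 0 0 0 0 0.06 0 2; 0 0 0 0 0.1 0 2; 0 0 0 0 0.13 0 2; 0 0 0 0 0.16 0 2; 0 0 0 0 0.2 0 2; 0 0 0 0 0.2 0 2; 0 0 0 0 0.2 0 2; 0 0 0 0 0.2 0 2; 0 0 0 0 0.2 0 2'
python3 st.py
```

```text
time: 7.9
tool_pos: [0.5207, -0.1183, 0.1541]
orientation: [-1.296, 1.568, -1.01]
ft_force: [1.6, -6.0, 4.6]
finger_gap: 0.281
t 7.9 pos along y from grip 33.94 x 0.23 z 0.1541 F y,x,z -6.17 -0.22 4.64 T [-1.2  -0.12  0.03] 0.28062286909361717
```

```bash
python3 -m creep '0 0 0 0 0.04 0 2; 0 0 0 0 0.08 0 2; 0 0 0 0 0.12 0 2; 0 0 0 0 0.16 0 2; 0 0 0 0 0.2 0 2; 0 0 0 0 0.24 0 2; 0 0 0 0 0.28 0 2; 0 0 0 0 0.32 0 2; 0 0 0 0 0.33 0 2; 0 0 0 0 0.33 0 2'
python3 st.py wrist6
```

```text
time: 9.15
tool_pos: [0.52, -0.116, 0.1541]
orientation: [-1.343, 1.567, -1.057]
ft_force: [1.0, -8.6, 1.9]
finger_gap: 0.283
t 9.15 pos along y from grip 36.39 x 0.29 z 0.1541 F y,x,z -8.53 -1.47 1.86 T [-1.6  -0.24  0.01] 0.28267427361369
```

View pics/wrist6.png

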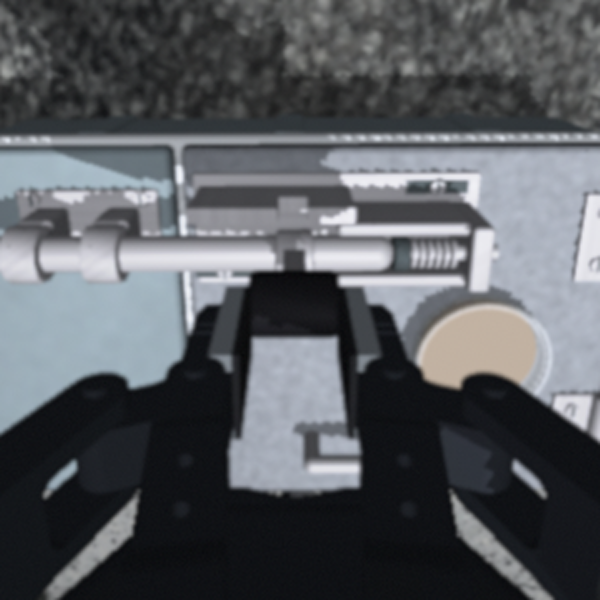

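```bash
python3 -m creep '0 0 0 0.06 0 -0.4 2; 0 0 0 0.19 0 -0.9 2; 0 0 0 0.37 0 -1.39 2; 0 0 0 0.6 0 -1.85 2; 0 0 0 0.87 0 -2.3 2; 0 0 0 1.18 0 -2.71 2; 0 0 0 1.36 0 -2.9 2; 0 0 0 1.54 0 -3.09 2; 0 0 0 1.54 0 -3.09 2; 0 0 0 1.54 0 -3.09 2'
python3 st.py wrist7
```

```text
time: 10.45
tool_pos: [0.4913, -0.1255, 0.141]
orientation: [-1.204, 1.564, -0.918]
ft_force: [-4.1, -9.3, 16.4]
finger_gap: 0.284
t 10.45 pos along y from grip 35.45 x -29.97 z 0.141 F y,x,z -7.74 -6.64 16.35 T [-1.52  0.4  -0.03] 0.28358071045400524
```

View pics/wrist7.png

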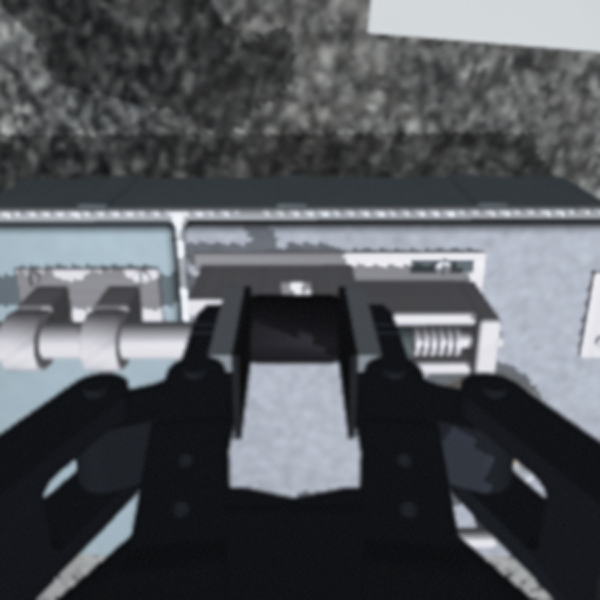

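```bash
python3 -m creep '0 0 0 -0.05 0.05 -0.06 2; 0 0 0 -0.1 0.1 -0.11 2; 0 0 0 0.1 0.1 -0.3 2; 0 0 0 0.3 0.1 -0.46 2; 0 0 0 0.5 0.1 -0.62 2; 0 0 0 0.73 0.1 -0.78 2; 0 0 0 0.85 0.1 -0.85 2; 0 0 0 0.96 0.1 -0.91 2; 0 0 0 0.96 0.1 -0.91 2; 0 0 0 0.96 0.1 -0.91 2' 20
python3 st.py wrist8
```

```text
time: 11.75
tool_pos: [0.4817, -0.1274, 0.131]
orientation: [-1.416, 1.564, -1.13]
ft_force: [-5.3, -11.5, 14.8]
finger_gap: 0.284
t 11.75 pos along y from grip 36.4 x -39.72 z 0.131 F y,x,z -9.51 -8.39 14.78 T [-1.86  0.68 -0.06] 0.2843082410395122
```

View pics/wrist8.png

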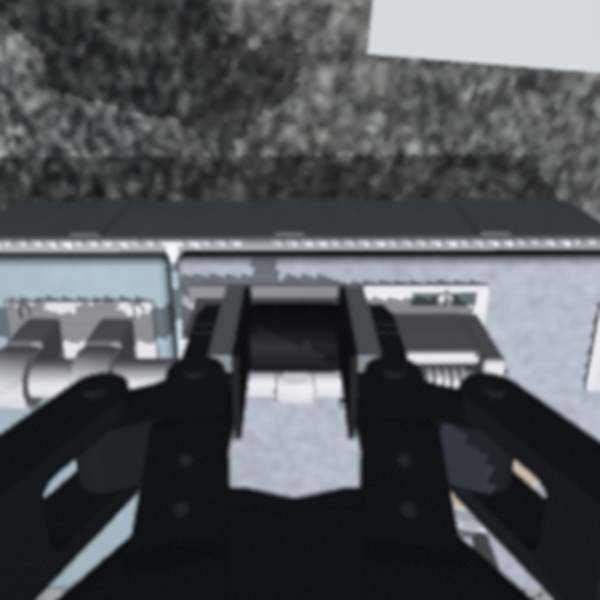

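```bash
python3 - <<'E'
from h import *
for n,c in [('scene',(300,160,450,280)),('side',(260,130,380,220))]:
    save(n,n+'9',c,5)
E
```

```text
(no output)
```

View pics/scene9.png

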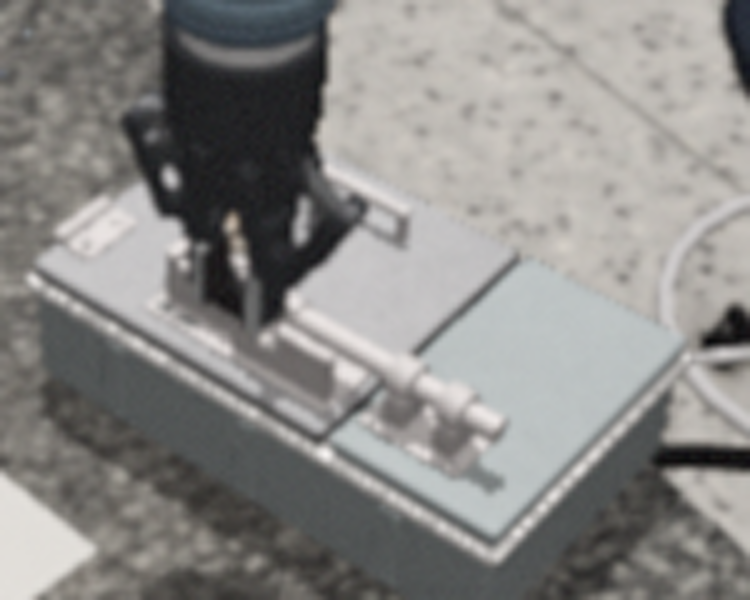

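View pics/side9.png

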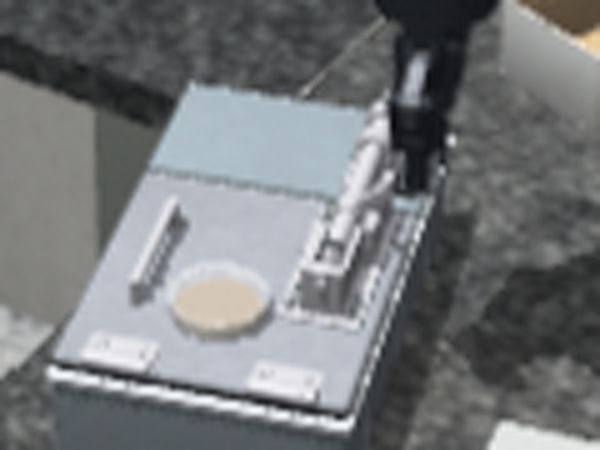

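```bash
python3 -m creep '0 0 0 0.04 0 -0.03 2; 0 0 0 0.08 0 -0.06 2; 0 0 0 0.12 0 -0.1 2; 0 0 0 0.16 0 -0.14 2; 0 0 0 0.2 0 -0.17 2; 0 0 0 0.2 0 -0.2 2; 0 0 0 0.2 0 -0.2 2; 0 0 0 0.2 0 -0.2 2; 0 0 0 0.2 0 -0.2 2; 0 0 0 0.2 0 -0.2 2' 20
python3 st.py
```

```text
time: 13.15
tool_pos: [0.4803, -0.1279, 0.129]
orientation: [-1.268, 1.564, -0.982]
ft_force: [-3.0, -11.0, 13.3]
finger_gap: 0.284
t 13.15 pos along y from grip 36.36 x -41.24 z 0.129 F y,x,z -9.66 -6.04 13.31 T [-1.77  0.24 -0.06] 0.2843980037168729
```

```bash
python3 -m creep '0 0 0 0.05 0 -0.03 2; 0 0 0 0.1 0 -0.06 2; 0 0 0 0.15 0 -0.09 2; 0 0 0 0.2 0 -0.12 2; 0 0 0 0.25 0 -0.15 2; 0 0 0 0.3 0 -0.18 2; 0 0 0 0.3 0 -0.18 2; 0 0 0 0.3 0 -0.18 2; 0 0 0 0.3 0 -0.18 2; 0 0 0 0.3 0 -0.18 2' 20
python3 st.py wrist10
```

```text
time: 14.4
tool_pos: [0.4781, -0.1284, 0.1259]
orientation: [-1.381, 1.564, -1.096]
ft_force: [-5.7, -11.7, 14.3]
finger_gap: 0.284
t 14.4 pos along y from grip 36.45 x -43.43 z 0.1259 F y,x,z -9.55 -8.76 14.27 T [-1.76  0.49 -0.02] 0.2839853596556936
```

View pics/wrist10.png

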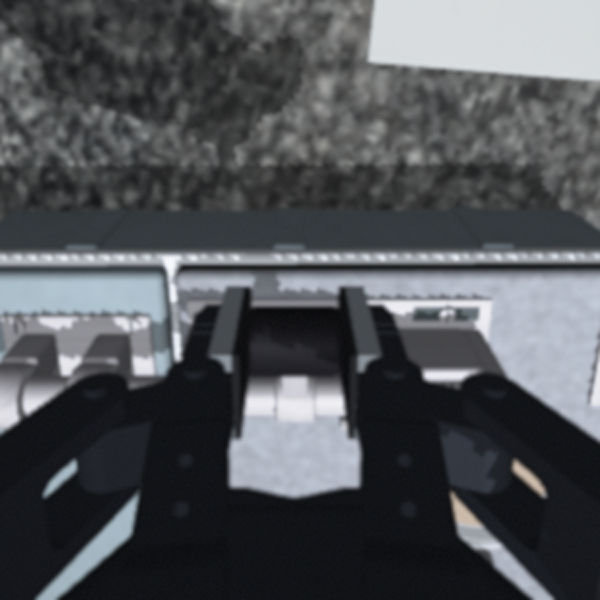

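```bash
cat > kt.py <<'E'
from h import *
import sys
for n in sys.argv[1:]:
    f=dict(np.load(f'pics/{n}.npz'));T=f['T_tool_cam'];K=f['camera_matrix']
    P=[]
    for v in range(228,300):
        for u in range(308,326):
            z=f['range_z'][v,u]
            if z<=0 or f['frame'][v,u].max()>60: continue
            s=np.array([(u-K[0,2])/K[0,0],(v-K[1,2])/K[1,1]]); s=s/(1+float(f['k1'])*(s@s))
            P.append((T@np.array([s[0]*z,s[1]*z,z,1]))[:3])
    P=np.array(P); P=P[abs(P[:,0]+.02)<.03]
    # circle fit in x-z plane radius 10mm
    from scipy.optimize import least_squares
    q=least_squares(lambda c:np.hypot(P[:,0]-c[0],P[:,2]-c[1])-.010,[-.015,0],loss='soft_l1',f_scale=.001)
    print(n,len(P),'knob centre tool x,z mm',(q.x*1000).round(1),'rms',(np.sqrt((q.fun**2).mean())*1000).round(2))
E
python3 kt.py wrist4 wrist5 wrist6 wrist7 wrist8 wrist10
```

```text
wrist4 590 knob centre tool x,z mm [-14.9   0.1] rms 1.39
wrist5 592 knob centre tool x,z mm [-14.8   0.2] rms 1.39
wrist6 591 knob centre tool x,z mm [-14.8   0.2] rms 1.29
wrist7 593 knob centre tool x,z mm [-18.8   6.2] rms 0.57
wrist8 591 knob centre tool x,z mm [-21.5   7.6] rms 0.55
wrist10 596 knob centre tool x,z mm [-22.7   8. ] rms 0.58
```

```bash
python3 -m creep '0 0 0 0 -0.1 0 2; 0 0 0 0 -0.2 0 2; 0 0 0 0 -0.3 0 2; 0 0 0 0 -0.4 0 4; 0 0 0 0 -0.4 0 4; 0 0 0 0 -0.4 0 4; 0 0 0 -0.4 -0.5 0.3 4; 0 0 0 -0.75 -0.6 0.8 4; 0 0 0 -0.75 -0.6 0.8 4; 0 0 0 -0.75 -0.6 0.8 4' 20
python3 st.py wrist11; python3 kt.py wrist11
```

```text
time: 15.7
tool_pos: [0.4863, -0.1288, 0.1312]
orientation: [2.38, 1.571, 2.666]
ft_force: [-0.3, -0.4, -0.6]
finger_gap: 0.467
t 15.7 pos along y from grip 33.75 x -35.71 z 0.1312 F y,x,z -0.27 -0.38 -0.59 T [-0.04  0.04  0.01] 0.4667587556735423
wrist11 594 knob centre tool x,z mm [-17.2   0.2] rms 0.55
```

View pics/wrist11.png

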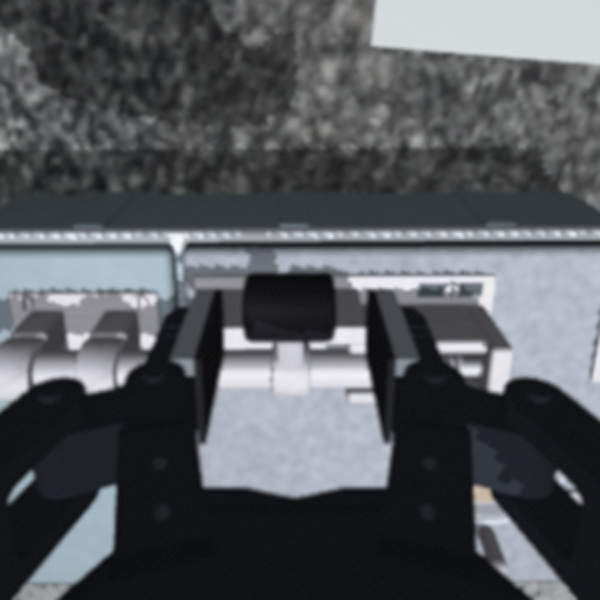

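```bash
python3 -m creep '0 0 0 0 0 0 3; 0 0 0 0 0 0 2; 0 0 0 0 0 0 2; 0 0 0 0 0 0 2; 0 0 0 0 0.05 0 2; 0 0 0 0 0.1 0 2; 0 0 0 0 0.15 0 2; 0 0 0 0 0.2 0 2; 0 0 0 0 0.2 0 2; 0 0 0 0 0.2 0 2' 60
python3 st.py
```

```text
time: 17.0
tool_pos: [0.4861, -0.1285, 0.1317]
orientation: [-1.489, 1.568, -1.203]
ft_force: [-1.2, -6.3, 0.7]
finger_gap: 0.275
t 17.0 pos along y from grip 34.14 x -35.8 z 0.1317 F y,x,z -5.72 -3.0 0.69 T [-1.15  0.19  0.  ] 0.2749799926761067
```

```bash
python3 -m creep '0 0 0 0 0.04 0 2; 0 0 0 0 0.08 0 2; 0 0 0 0 0.12 0 2; 0 0 0 0 0.16 0 2; 0 0 0 0 0.2 0 2; 0 0 0 0 0.24 0 2; 0 0 0 0 0.28 0 2; 0 0 0 0 0.3 0 2; 0 0 0 0 0.3 0 2; 0 0 0 0 0.3 0 2'
python3 st.py wrist12; python3 kt.py wrist12
```

```text
time: 18.25
tool_pos: [0.4857, -0.1264, 0.1319]
orientation: [-1.379, 1.566, -1.094]
ft_force: [-0.3, -9.3, 0.2]
finger_gap: 0.276
t 18.25 pos along y from grip 36.28 x -35.57 z 0.1319 F y,x,z -8.81 -2.9 0.19 T [-1.66  0.02  0.  ] 0.2755278748546136
wrist12 579 knob centre tool x,z mm [-16.8   0.2] rms 0.55
```

View pics/wrist12.png

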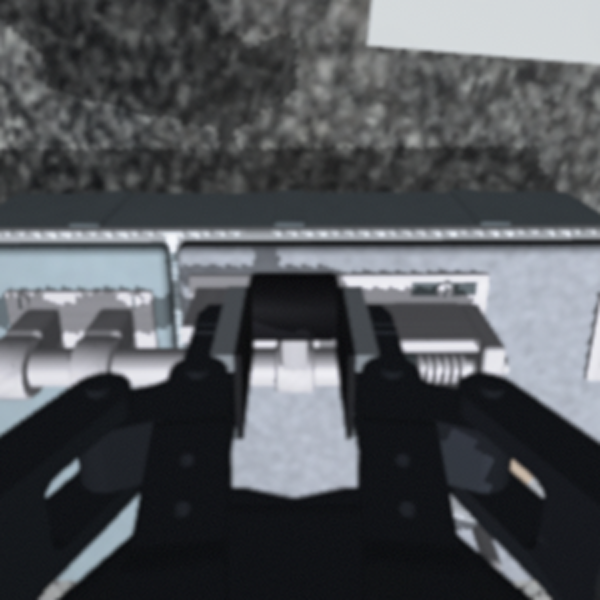

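```bash
python3 -m creep '0 -1.1 0 0.09 0 -0.02 2; 0 -2.3 0 0.17 0 -0.05 2; 0 -3.4 0 0.26 0 -0.07 2; 0 -4.6 0 0.35 0 -0.09 2; 0 -5.7 0 0.43 0 -0.11 2; 0 -6.9 0 0.52 0 -0.13 2; 0 -8 0 0.61 0 -0.14 2; 0 -8.6 0 0.65 0 -0.15 2; 0 -8.6 0 0.65 0 -0.15 2; 0 -8.6 0 0.65 0 -0.15 2'
python3 st.py wrist13; python3 kt.py wrist13
```

```text
time: 19.55
tool_pos: [0.4843, -0.1268, 0.1257]
orientation: [-0.031, 1.42, 0.255]
ft_force: [-1.8, -8.3, 1.9]
finger_gap: 0.277
t 19.55 pos along y from grip 36.23 x -37.09 z 0.1257 F y,x,z -7.42 -4.15 1.89 T [-1.5   0.32 -0.26] 0.27691349700917106
wrist13 588 knob centre tool x,z mm [-16.7   0.1] rms 0.54
```

```bash
python3 -m creep '0 -1.7 0 0.13 0 -0.03 2; 0 -3.4 0 0.26 0 -0.07 2; 0 -5.2 0 0.39 0 -0.1 2; 0 -6.9 0 0.52 0 -0.13 2; 0 -8.6 0 0.65 0 -0.15 2; 0 -10.3 0 0.78 0 -0.17 2; 0 -12 0 0.91 0 -0.19 2; 0 -13.75 0 1.04 0 -0.2 2; 0 -13.75 0 1.04 0 -0.2 2; 0 -13.75 0 1.04 0 -0.2 2'
python3 st.py wrist14; python3 kt.py wrist14
```

```text
time: 20.85
tool_pos: [0.4835, -0.127, 0.1148]
orientation: [-0.012, 1.18, 0.274]
ft_force: [-3.7, -9.9, 1.1]
finger_gap: 0.271
t 20.85 pos along y from grip 36.31 x -37.88 z 0.1148 F y,x,z -8.37 -6.4 1.07 T [-1.45  0.71 -0.54] 0.27056511323297977
wrist14 580 knob centre tool x,z mm [-16.6  -0.1] rms 0.55
```

View pics/wrist14.png

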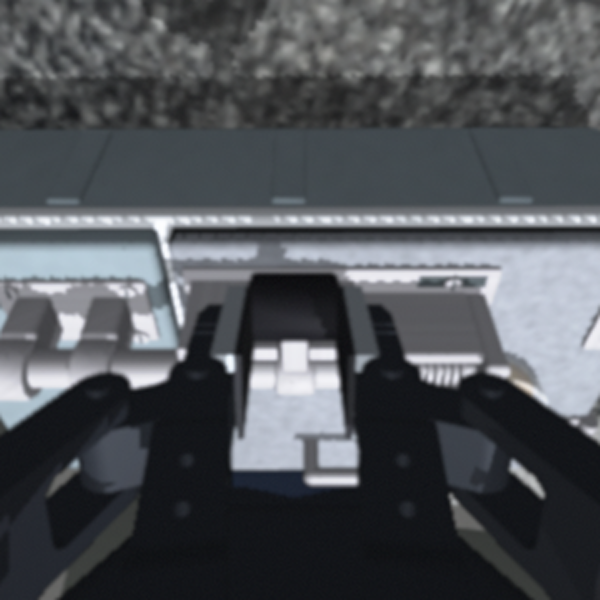

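```bash
python3 -m creep '0 -1.7 0 0.13 0 -0.03 2; 0 -3.4 0 0.26 0 -0.07 2; 0 -5.2 0 0.39 0 -0.1 2; 0 -6.9 0 0.52 0 -0.13 2; 0 -8.6 0 0.65 0 -0.15 2; 0 -10.3 0 0.78 0 -0.17 2; 0 -12 0 0.91 0 -0.19 2; 0 -13 0 0.98 0 -0.2 2; 0 -13 0 0.98 0 -0.2 2; 0 -13 0 0.98 0 -0.2 2'
python3 st.py wrist15; python3 kt.py wrist15
```

```text
time: 22.15
tool_pos: [0.4925, -0.1236, 0.1183]
orientation: [-0.022, 0.983, 0.243]
ft_force: [-26.2, -29.0, 8.4]
finger_gap: 0.273
t 22.15 pos along y from grip 36.93 x -28.26 z 0.1183 F y,x,z -20.22 -33.41 8.42 T [-3.77  3.6  -2.59] 0.27308810921577187
wrist15 577 knob centre tool x,z mm [-18.5  -7. ] rms 0.58
```

View pics/wrist15.png

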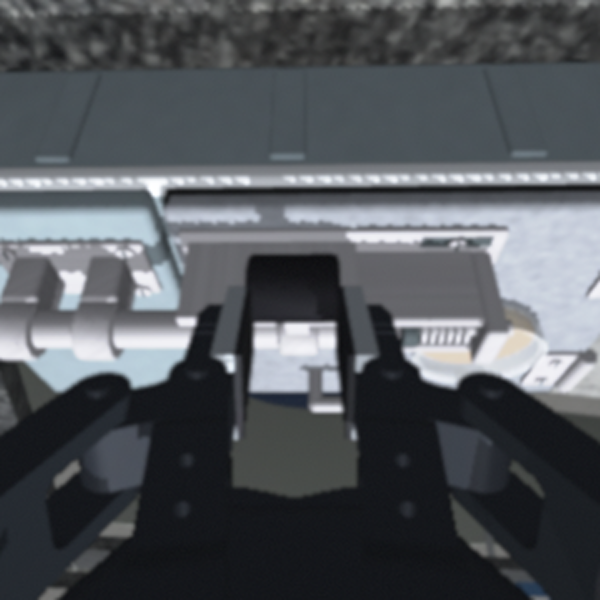

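```bash
python3 - <<'E'
from h import *
o=r.get_obs();print(o['q'].round(3),o['joint_vel'].round(3),o['time'],o['tool_pos'])
print(R.from_euler('xyz',o['orientation']).as_matrix().round(3))
E
```

```text
[-0.841 -0.133  2.264  0.712  0.847 -3.116] [ 0.001  0.002 -0.001  0.     0.002  0.001] 22.2 [ 0.49253084 -0.12365959  0.11833506]
[[ 0.538 -0.258  0.802]
 [ 0.133  0.966  0.222]
 [-0.832 -0.012  0.554]]
```

```bash
python3 -m creep '0 1 0 -0.07 -0.03 0.03 2; 0 2 0 -0.15 -0.06 0.05 2; 0 3 0 -0.22 -0.1 0.08 2; 0 3 0 -0.22 -0.1 0.08 2; 0 3 0 -0.22 -0.1 0.08 2; 0 3 0 -0.22 -0.1 0.08 2; 0 3 0 -0.22 -0.1 0.08 2; 0 3 0 -0.22 -0.1 0.08 2; 0 3 0 -0.22 -0.1 0.08 2; 0 3 0 -0.22 -0.1 0.08 2'
python3 st.py wrist16; python3 kt.py wrist16; python3 - <<'E'
from h import *
o=r.get_obs();print(o['q'].round(3))
print(R.from_euler('xyz',o['orientation']).as_matrix().round(3))
E
```

```text
time: 23.45
tool_pos: [0.4928, -0.1236, 0.1211]
orientation: [-0.021, 1.034, 0.245]
ft_force: [-20.0, -24.3, 7.4]
finger_gap: 0.275
t 23.45 pos along y from grip 36.9 x -27.97 z 0.1211 F y,x,z -17.56 -26.18 7.36 T [-3.45  2.72 -2.26] 0.275061341183796
wrist16 574 knob centre tool x,z mm [-18.4  -7. ] rms 0.55
[-0.803 -0.128  2.23   0.627  0.856 -3.015]
[[ 0.496 -0.26   0.828]
 [ 0.124  0.966  0.229]
 [-0.859 -0.011  0.511]]
```

```bash
python3 -m creep '0 0 0 -0.05 -0.03 -0.08 2; 0 0 0 -0.1 -0.06 -0.17 2; 0 0 0 -0.15 -0.1 -0.26 2; 0 0 0 -0.2 -0.1 -0.34 2; 0 0 0 -0.1 -0.1 -0.4 2; 0 0 0 0 -0.1 -0.46 2; 0 0 0 0.1 -0.1 -0.52 2; 0 0 0 0.23 -0.1 -0.6 2; 0 0 0 0.23 -0.1 -0.6 2; 0 0 0 0.23 -0.1 -0.6 2'
python3 st.py wrist17; python3 kt.py wrist17; python3 - <<'E'
from h import *
o=r.get_obs();print(o['q'].round(3))
print(R.from_euler('xyz',o['orientation']).as_matrix().round(3))
E
```

```text
time: 24.75
tool_pos: [0.4901, -0.1243, 0.1164]
orientation: [-0.02, 1.032, 0.249]
ft_force: [-8.4, -19.0, 3.2]
finger_gap: 0.272
t 24.75 pos along y from grip 37.0 x -30.81 z 0.1164 F y,x,z -15.77 -13.44 3.18 T [-3.14  1.15 -1.08] 0.27204707911304665
wrist17 595 knob centre tool x,z mm [-17.7  -5.4] rms 0.54
[-0.812 -0.123  2.238  0.637  0.852 -3.038]
[[ 0.497 -0.263  0.827]
 [ 0.126  0.965  0.23 ]
 [-0.858 -0.01   0.513]]
```

View pics/wrist17.png

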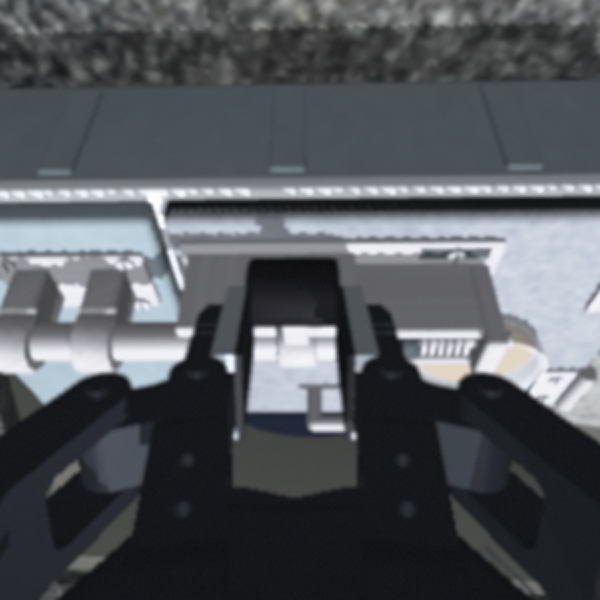

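```bash
python3 -m creep '0 0 0 -0.05 -0.05 -0.1 2; 0 0 0 -0.1 -0.1 -0.2 2; 0 0 0 0 -0.15 -0.3 2; 0 0 0 0.15 -0.15 -0.4 2; 0 0 0 0.3 -0.15 -0.5 2; 0 0 0 0.45 -0.15 -0.6 2; 0 0 0 0.6 -0.15 -0.7 2; 0 0 0 0.71 -0.15 -0.77 2; 0 0 0 0.71 -0.15 -0.77 2; 0 0 0 0.71 -0.15 -0.77 2'
python3 st.py wrist18; python3 kt.py wrist18; python3 - <<'E'
from h import *
o=r.get_obs();print(o['q'].round(3))
print(R.from_euler('xyz',o['orientation']).as_matrix().round(3))
E
```

```text
time: 26.05
tool_pos: [0.4877, -0.1252, 0.1064]
orientation: [-0.012, 1.031, 0.255]
ft_force: [-7.4, -14.3, 6.4]
finger_gap: 0.269
t 26.05 pos along y from grip 36.85 x -33.29 z 0.1064 F y,x,z -11.57 -11.2 6.35 T [-1.77  0.72 -1.2 ] 0.26897908227825373
wrist18 576 knob centre tool x,z mm [-17.2  -4.4] rms 0.54
[-0.822 -0.103  2.247  0.656  0.836 -3.068]
[[ 0.498 -0.262  0.827]
 [ 0.13   0.965  0.228]
 [-0.858 -0.006  0.514]]
```

View pics/wrist18.png

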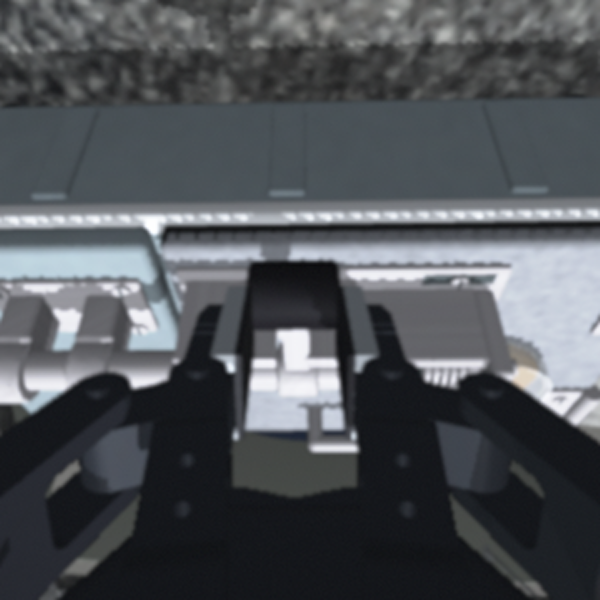

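```bash
python3 -m creep '0 0 0 -0.05 -0.06 -0.08 2; 0 0 0 -0.1 -0.12 -0.17 2; 0 0 0 -0.1 -0.16 -0.17 2; 0 0 0 -0.1 -0.16 -0.17 2.8; 0 0 0 -0.1 -0.16 -0.17 3.5; 0 0 0 -0.1 -0.16 -0.17 5; 0 0 0 -0.1 -0.16 -0.17 5.5; 0 0 0 -0.1 -0.16 -0.17 5.5; 0 0 0 -0.1 -0.16 -0.17 5.5; 0 0 0 -0.1 -0.16 -0.17 5.5'
python3 st.py wrist19; python3 kt.py wrist19
```

```text
time: 27.35
tool_pos: [0.4845, -0.122, 0.1042]
orientation: [0.006, 1.033, 0.276]
ft_force: [0.6, 0.1, -0.1]
finger_gap: 0.641
t 27.35 pos along y from grip 40.81 x -35.48 z 0.1042 F y,x,z -0.02 0.59 -0.12 T [-0.05  0.24  0.04] 0.641177555699035
wrist19 590 knob centre tool x,z mm [-18.3  -1. ] rms 0.56
```

View pics/wrist19.png

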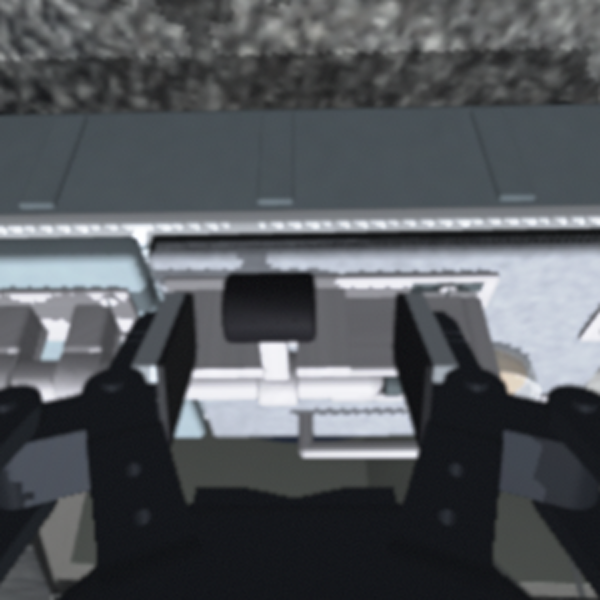

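```bash
python3 -m creep '0 0 0 -0.5 0 0 5.5; 0 0 0 -1 0 0 5.5; 0 0 0 -2 0 0 5.5; 0 0 0 -3 0 0 5.5; 0 2 0 -4 0 0 5.5; 0 5 0 -5.5 0 0 5.5; 0 8 0 -7 0 0 5.5; 0 10 0 -8 0 0 5.5; 0 10 0 -8 0 0 5.5; 0 10 0 -8 0 0 5.5'
python3 st.py wrist20; python3 - <<'E'
from h import *
for n,c in [('scene',(290,160,450,280)),('side',(260,130,380,220))]: save(n,n+'20',c,5)
E
```

```text
time: 28.65
tool_pos: [0.4448, -0.1331, 0.1727]
orientation: [0.009, 1.207, 0.279]
ft_force: [-0.3, -0.1, -0.2]
finger_gap: 0.645
t 28.65 pos along y from grip 41.57 x -76.69 z 0.1727 F y,x,z -0.0 -0.28 -0.18 T [-0.03  0.09  0.02] 0.6446463883474192
```

View pics/wrist20.png

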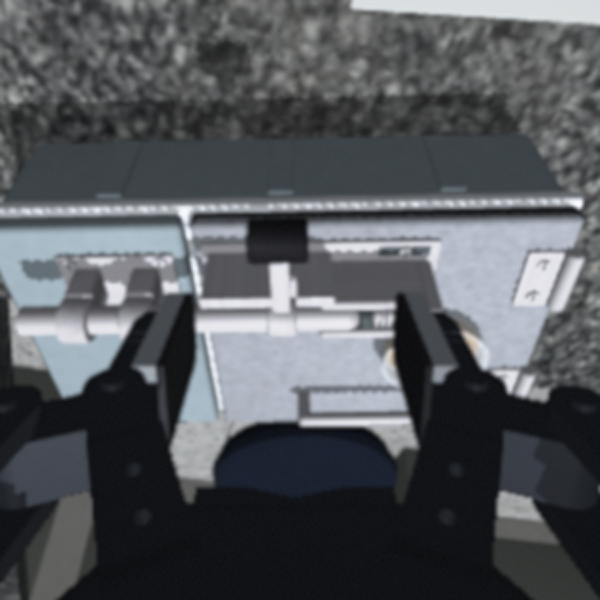

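View pics/scene20.png

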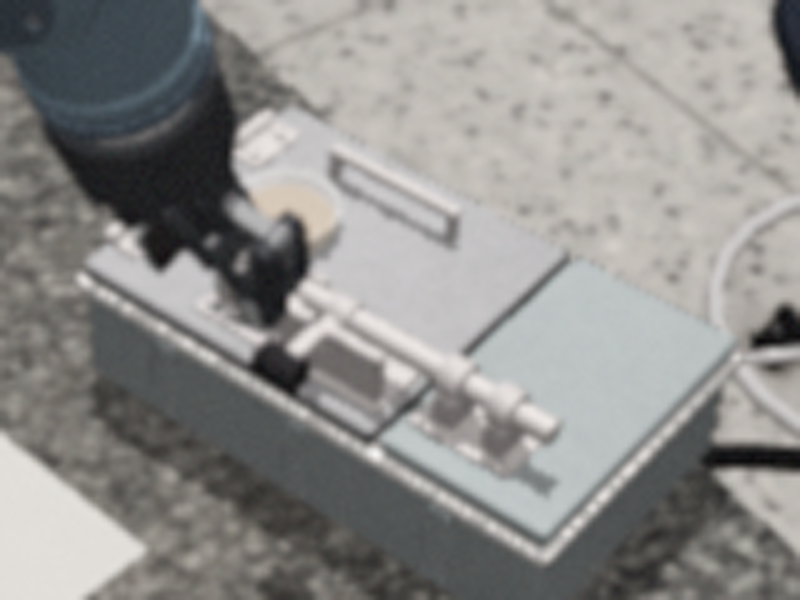

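View pics/side20.png

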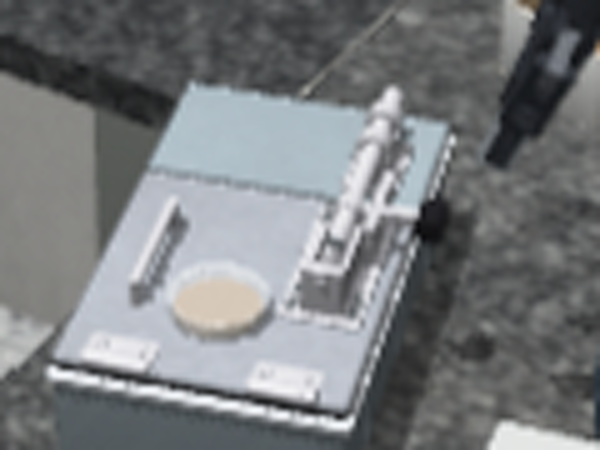

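```bash
python3 - <<'E'
from knob import *
S=dict(np.load('pics/scene20.npz'));D=dict(np.load('pics/side20.npz'))
a,sa=blob(S,(338,227,352,240));b,sb=blob(D,(342,168,351,179));print(a,sa,b,sb)
x,e=tri([ray(S,*a)[:2],ray(D,*b)[:2]]);d=x[:2]-[.578,-.103];c,s=np.cos(.291),np.sin(.291)
print('box',c*d[0]+s*d[1],-s*d[0]+c*d[1],x[2],e)
r.hand_in()
E
```

```text
[345.46153846 234.35897436] [340 231  11   8  39] [346.17021277 174.25531915] [343 170   7   9  47]
box -0.10715860981330791 0.001334797626946601 0.11732011208657873 [np.float64(0.000306505552701002), np.float64(0.0003065055527010242)]
the job is handed in; nothing more can be done
```

The bolt is slid across and its handle lies level in the notch. The gripper is open and clear, and I handed in at about 29 s. The hand-in gave no verdict.

**What I did:** I pinched the knob and slid the bolt about 36 mm until it pressed on the plunger with roughly 8 N. I turned the handle down through the notch, then let go and backed off.

**Last checks:**
- **Knob:** it is about 52 mm in front of the bolt's line at 117 mm height (line at 118 mm), which means about 1.55 rad. It has moved about 34 mm in the sliding direction since the start, so it sprang back only about 2 mm and is held by the notch.
- **Tool force:** it reads about zero, so nothing is being touched.
- **Dish:** by eye it looks unmoved in the side view.
- **Bottles:** I stayed away from both, but did not measure either of them or the dish again.

**What went wrong on the way:**
- **Knob slipped:** during the first turn with the tool upright it slid about 8 mm in the grip. I re-gripped it and tilted the tool along with the handle.
- **Wrist joint limit:** that tilt ran the last joint to the end of its range. For about 3 s the tool dragged sideways on the knob with up to 33 N, and with about 20 N along the slide. The neck was already in the notch, so the notch wall probably took most of that. I have no direct reading of the force on the plunger or the cheek, so I can't rule out that a limit (15 N or 35 N) was passed.

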